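# Level the pull-out tray with its front foot

### The job

The pull-out tray droops at the front: set the spirit level gently down lengthwise (front to back) on the clear middle of the tray, let go of it, and turn the knob of the tray's front foot until the bubble comes to rest between its two lines. Then press the level down flat on the tray, firmly but gently, with the bubble still between the lines, and finish while still pressing it so that the lock nut can be tightened. Leave the bins and the other things where they are.

Things in the scene. Friction and masses are not known exactly. Their poses are not given: they have to be found in the camera images.
- level_c (a point): Spirit level: aluminium bar 180 long x 28 wide x 40 high, black rubber ends, 0.22 kg, standing on its base on the table left or right of the tray. Point: its centre, 20 above its base; x along its length, z up. A yellow-green vial lies along x in the middle of its top, just below the flush top. Grip it across the 28 width. Its top can be pushed on anywhere.
- bubble (a joint): Bubble's place in the vial along the level's own x, 0 midway between the two black lines; 1 mm of travel reads 0.00667 (0.15 m per unit; noise about 0.01). Lines 21 mm apart, bubble 16 mm long: between them within 2.5 mm (0.0167) either way. It runs to the higher end, 1.5 mm per milliradian of slope, and rests after 1 to 2 s. While the tray's front is low it stands off towards the tray's rear.
- tray_front (a point): Middle of the top edge of the front rim of the sliding tray, which is pulled out of a low cabinet and stays there: grey sheet steel, inside 325 front to back x 330 across, rim 15 high, floor about 50 above the table. x points to the rear (into the cabinet), y left seen from the robot, z up. The tray tilts by a fraction of a degree about its rear runners, 325 behind the foot's axis.
- tray_mid (a point): Point on the tray's floor in the middle of the clear area: the centre of the level's base belongs here (within 3 cm), the level parallel to x, either way round. x to the tray's rear, z up. The knob's axis is 155 towards the front, the front rim 120; the bins are 110 to the rear; can, bottle, cup and clip stand 80 to 170 to the sides.
- knob (a point): Middle of the round black fluted knob on the tray's front levelling foot: 34 in diameter, 28 high (14 above and below the point), upright axis, 6 clear above its boss. Clockwise from above raises the tray's front, 6 mm a turn: the bubble moves about 4.4 mm towards the front per radian. At the start 1.1 to 2.5 rad clockwise are needed. It stays where left (friction 0.08 N m), at constant height.
- bin_cans_rim (a point): Bystander: red plastic bin 85 x 135 x 100 high, open on top, at the rear of the tray; the point is the middle of its front rim.
- bin_glass_rim (a point): Bystander: green plastic bin of the same size beside it; the point is the middle of its front rim.
- can: Bystander: steel can, 66 in diameter, 108 high, standing on the tray; origin under its centre.
- bottle: Bystander: small brown bottle, 54 in diameter, 125 high, standing on the tray; origin under its centre.
- cup: Bystander: clear PET cup, 76 in diameter at the rim, 95 high, standing on the tray; origin under its centre.
- clip: Bystander: white plastic spring clip, 62 long, 18 high, lying on the tray; origin under its centre.
- screwdriver: Bystander: screwdriver with black handle, 190 long, lying on the table on the side of the tray where the level is not; origin under its middle.
Not all that is in view belongs to the job. Several things look just like the part that bears level_c: the one meant starts farthest from the robot's base.

How it is judged:
By the outcome, as a careful person would: the job done as asked, in the order asked, and still so for the second after the job is handed in, while the arm keeps its last pose, push and grip.
It also fails if it takes over 72 s, if anything falls off the work surface, if the arm or the gripper's body presses on something with over 40 N, if the wrist force passes 120 N, or if a joint passes its speed limit or range.

### The arm

A 6-joint arm with a two-finger parallel gripper is mounted at the origin on the work surface. World frame = base frame: x ahead of the robot, y to its left, z up, the work surface at z = 0. Lengths are in m, angles in rad, forces in N, time in s.
With the tool pointing down it reaches from about 0.375 to 0.9 m from the base axis. Payload 3.1 kg.
Tool frame: the origin (TCP) lies midway between the tips of the shut fingers; the grasp point (between the pads) lies manip.grasp_offset behind it (manip.grasp_offset is the distance from the TCP to the grasp point, in m); z points along the fingers, y is the line along which they close (so a half turn about z gives the same grasp; the last joint's range is limited). The gripper opens to 85 mm and grips with 20 to 120 N. Pads are 22 mm wide; open, the fingers measure 114 mm over their backs; the gripper's body (76 mm by 85 mm) begins 54 mm behind the grasp point. The pads swing forward as they close: fully open they stand 13 mm farther back than shut.
Start: joints at [-1.476, 0.527, 1.433, -0, 1.181, -0.178], TCP at [0.168, -0.602, 0.202] pointing down, gripper open.
Joint ranges: [-3.08, 3.08], [-0.75, 2.2], [0.22, 2.44], [-1.43, 4.57], [0, 2.65], [-2.85, 2.85]. Speed limits (rad/s): [2.79, 2.79, 3.14, 3.14, 3.14, 3.14].

### API

Orientations are given as a unit quaternion [w, x, y, z].
In Python, from workcell import manip, kin, vision, ticket gives the robot as it stands. The module is installed in compiled form; this text tells all that it offers. Calls block until the motion is done:
- manip.move_to(position, orientation): joint-space move of the TCP to a pose.
- manip.move_linear(position, v=0.15, orientation=None): straight line of the TCP; orientation=None keeps the orientation; v is the mean speed in m/s.
- manip.set_joints(angles): joint-space move.
- manip.gripper_to(opening, grasp_force=None): finger opening in m; grasp_force is the grip in N (None keeps the last); returns when the fingers have stopped.
- manip.sleep(seconds).
- kin.ik(position, orientation): joint angles nearest the present ones, or None.
- vision.grab_frame(name): name is "side" or "top"; returns a dict with "img" (384x512x3 uint8, red, green, blue), "vertical_fov" (degrees; the focal length in pixels is half the picture's height over the tangent of half this angle, whatever the lens; pixels are square), "cx", "cy" (the principal point, pixels), "distortion" ([k1, k2, p1, p2, k3] as OpenCV has them; the pictures are not rectified), "R" (3x3) and "t" (3): a world point X has camera coordinates R X + t. Camera axes: x right, y down, z forward; pixel columns grow to the right and rows downward; lengths in m; the calibration is good to about 2 mm. A picture is of the moment at which its call begins. There is no depth.
A pose or a line that the arm cannot do raises manip.PlanningError and nothing moves.
- ticket.close_job(): hands the job in; it is judged then, once.
Readings, each from a call of its own:
- manip.current_clock(): time.
- manip.current_joints(): joint angles.
- manip.current_dq(): joint speeds.
- manip.current_joint_torque(): joint torques, N m.
- manip.current_ee_pos(): TCP position.
- manip.current_tool_rot(): TCP orientation.
- manip.current_force(): force on the tool from outside, world axes, zero at the start.
- manip.current_moment(): the same for the moment, N m.
- manip.current_opening(): finger opening in m.
- manip.current_grasp_force(): force on a finger pad.
Only numpy, scipy, OpenCV 4.12 (cv2) and the standard library are available. Lean on these libraries where they do the work, as an engineer would, in place of code of your own. Each camera call takes 0.05 s, during which the arm holds its last target. There are 200 camera calls.

## Working session

There is one attempt and no reset: what is moved stays moved. The work goes in short steps, each a Python script; the robot and the scene stay as the last script left them, time stands still between calls to the robot, and variables do not carry over. Pictures are saved under pics/ and viewed, at most 10 in all, crops included, and the job is handed in when it is done.

```bash
mkdir -p pics; cat > h.py <<'E'
import numpy as np, cv2
from workcell import manip, kin, vision, ticket
def grab(n):
    f=vision.grab_frame(n); h=f["img"].shape[0]; fl=h/2/np.tan(np.radians(f["vertical_fov"])/2)
    f["K"]=np.array([[fl,0,f["cx"]],[0,fl,f["cy"]],[0,0,1]]); f["d"]=np.array(f["distortion"],float)
    f["R"]=np.array(f["R"]); f["t"]=np.array(f["t"]); return f
def ray(f,px):
    u=cv2.undistortPoints(np.array(px,float).reshape(-1,1,2),f["K"],f["d"]).reshape(-1,2)
    return -f["R"].T@f["t"], np.c_[u,np.ones(len(u))]@f["R"]
def plane(f,px,z):
    c,d=ray(f,px); return c+d*((z-c[2])/d[:,2])[:,None]
def proj(f,X):
    return cv2.projectPoints(np.array(X,float).reshape(-1,1,3),cv2.Rodrigues(f["R"])[0],f["t"],f["K"],f["d"])[0].reshape(-1,2)
def save(f,n,box=None,s=1):
    im=f["img"]
    if box: im=im[box[1]:box[3],box[0]:box[2]]
    cv2.imwrite("pics/"+n,cv2.resize(im[:,:,::-1],None,fx=s,fy=s,interpolation=cv2.INTER_CUBIC))
E
python3 - <<'E'
from h import *
for n in("top","side"):
    f=grab(n); save(f,n+"0.png",s=1.5); print(n,-f["R"].T@f["t"],f["R"][2],f["K"][0,0])
print(manip.current_clock(),manip.grasp_offset,manip.current_tool_rot(),manip.current_opening())
E
```

```text
top [ 0.40252674 -0.04836726  1.48227567] [ 0.08950925  0.00312945 -0.99598107] 456.22270340406857
side [ 0.36538476 -0.73687307  0.59518827] [ 0.19683213  0.79249904 -0.57723685] 349.51935316306475
0.1 0.0187 [-1.00231018e-03  9.90709750e-01  1.35989650e-01  4.23999807e-05] 0.08530843232407528
```

View pics/top0.png

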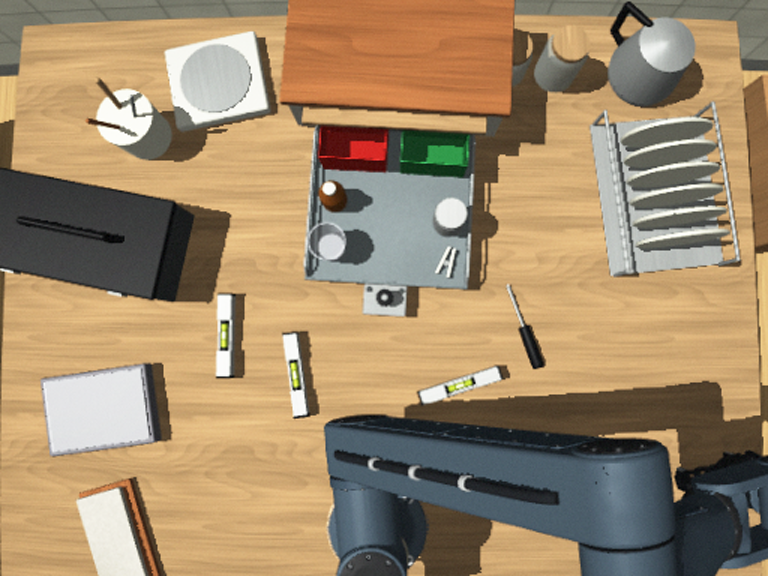

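View pics/side0.png

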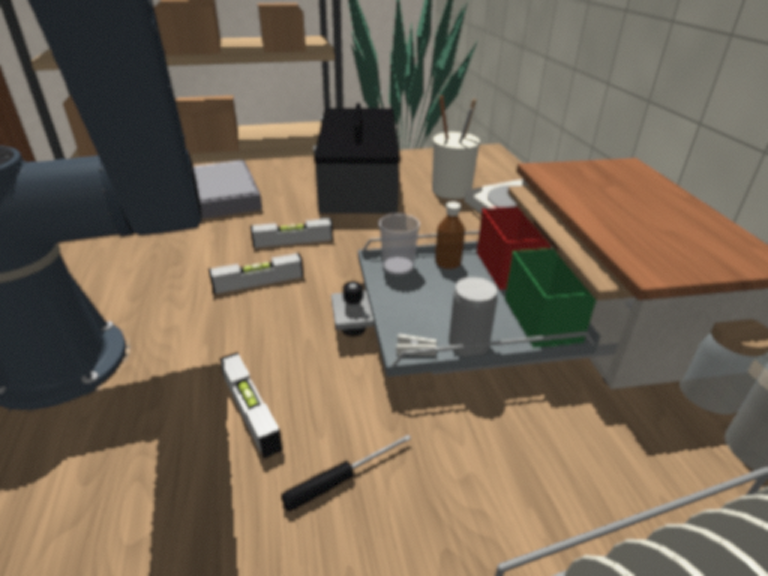

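Levels in top0.png: A (224,335), B (296,374), C (462,384). The base is near (370,525), so A fits "farthest". It also lies on the opposite side of the tray from the screwdriver at (525,325). The knob is at (385,297) in top and (353,291) in side, and the tray floor is clear around (390,225). Next: measure and confirm with a crop.

```bash
python3 - <<'E'
from h import *
f=grab("top"); s=grab("side"); im=f["img"]; hsv=cv2.cvtColor(im,cv2.COLOR_RGB2HSV)
for n,(u,v) in dict(A=(149,223),B=(197,249),C=(308,256)).items():
    m=np.zeros(im.shape[:2],np.uint8); r=36
    y=cv2.inRange(hsv,(25,110,110),(45,255,255)); w=cv2.inRange(hsv,(0,0,170),(180,60,255))
    m[v-r:v+r,u-r:u+r]=(y|w)[v-r:v+r,u-r:u+r]
    m=cv2.morphologyEx(m,cv2.MORPH_CLOSE,np.ones((3,3)))
    c=max(cv2.findContours(m,0,2)[0],key=cv2.contourArea); R=cv2.minAreaRect(c)
    b=plane(f,cv2.boxPoints(R),.04); e=[b[1]-b[0],b[2]-b[1]]; L=[np.linalg.norm(k) for k in e]; k=e[int(np.argmax(L))]
    print(n,R,b.mean(0).round(4),"dist",np.linalg.norm(b.mean(0)[:2]).round(3),"yaw",np.degrees(np.arctan2(k[1],k[0])).round(1),np.round(L,4))
def tri(a,b):
    c1,d1=ray(f,a);c2,d2=ray(s,b);d1=d1[0];d2=d2[0]
    t=np.linalg.lstsq(np.c_[d1,-d2],c2-c1,rcond=None)[0]; p,q=c1+t[0]*d1,c2+t[1]*d2
    return ((p+q)/2).round(4),np.linalg.norm(p-q).round(4)
# dark blob of knob in each view
for g,(u,v),r in((f,(256,198),12),(s,(235,194),13)):
    gr=g["img"].max(2); m=np.zeros_like(gr); m[v-r:v+r,u-r:u+r]=(gr[v-r:v+r,u-r:u+r]<70)*255
    n,l,st,ce=cv2.connectedComponentsWithStats(m); print(st[1:],ce[1:].round(1))
print(tri((256.5,198),(235,194)))
for z in(.065,): print("rim corners",plane(f,[(203,186.5),(314,191),(211,84),(316,84)],z).round(4))
a=f["img"][180:270,95:225][:,:,::-1]; b=f["img"][75:215,195:325][:,:,::-1]; c=s["img"][170:240,200:280][:,:,::-1]
rs=lambda i,w,h:cv2.resize(i,(w,h),interpolation=cv2.INTER_CUBIC)
cv2.imwrite("pics/crop1.png",np.hstack([rs(b,520,560)[:560], np.vstack([rs(a,270,187),rs(c,270,236),np.zeros((137,270,3),np.uint8)])]))
E
```

```text
A ((149.0494842529297, 223.11973571777344), (9.523018836975098, 54.00761413574219), 1.50743567943573) [0.4126 0.3253 0.04  ] dist 0.525 yaw -0.6 [0.1715 0.0309]
B ((196.1834259033203, 249.3755645751953), (54.583614349365234, 9.647951126098633), 82.40535736083984) [0.33   0.1738 0.04  ] dist 0.373 yaw -172.1 [0.0307 0.1714]
C ((306.3100891113281, 256.45849609375), (10.018150329589844, 54.0924186706543), 72.07208251953125) [ 0.3068 -0.173   0.04  ] dist 0.352 yaw -72.5 [0.1703 0.0314]
[[251 193  11  11  66]] [[256.7 197.8]]
[[229 190  14  17 155]] [[235.3 196.8]]
(array([ 0.4884, -0.0176,  0.0827]), np.float64(0.0009))
rim corners [[ 0.5264  0.1499  0.065 ]
 [ 0.5111 -0.1966  0.065 ]
 [ 0.8562  0.1283  0.065 ]
 [ 0.8548 -0.2083  0.065 ]]
```

View pics/crop1.png

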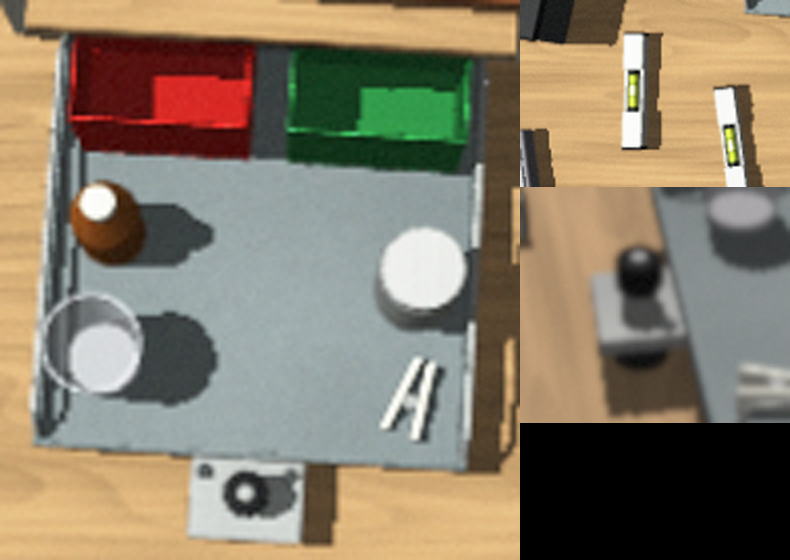

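The crop confirms A: isolated, with a vial on top, and the farthest at 0.525 m against 0.373 and 0.352. I'm picking it up.

```bash
cat >> h.py <<'E'
Q=lambda a:[0,np.cos(a/2),np.sin(a/2),0]
def stat(*a): print(*a,"t",round(manip.current_clock(),2),"p",np.round(manip.current_ee_pos(),4),"F",np.round(manip.current_force(),2),"open",round(manip.current_opening(),4))
E
python3 - <<'E'
from h import *
a=np.radians(-.6); p=np.array([.4126,.3253,0])
print(kin.ik(p+[0,0,.2],Q(a)), kin.ik([.641,-.027,.2],Q(np.radians(-2.6))),kin.ik([.488,-.018,.15],Q(0)))
manip.move_to(p+[0,0,.16],Q(a)); stat("above")
manip.gripper_to(.06)
manip.move_linear(p+[0,0,.014],v=.12); stat("down")
manip.gripper_to(.0,grasp_force=35); stat("grip")
print(manip.current_grasp_force())
manip.move_linear(p+[0,0,.17],v=.15); stat("up")
f=grab("side"); save(f,"lift.png",(150,60,400,250),3)
E
```

```text
[ 4.54770549e-01  3.97154191e-01  1.68376139e+00 -4.44089210e-16
  1.06067707e+00  2.03603885e+00] [-2.15985305e-01  5.52780275e-01  1.39112125e+00 -4.44089210e-16
  1.19769113e+00  1.40018958e+00] [-2.66177303e-01  4.24127126e-01  1.82445189e+00 -4.44089210e-16
  8.93013640e-01  1.30461902e+00]
above t 3.55 p [0.4132 0.3249 0.16  ] F [-0.13 -1.04  0.39] open 0.0851
down t 5.29 p [0.4131 0.3256 0.0146] F [ 0.83 -0.61 -0.25] open 0.06
grip t 5.89 p [0.4126 0.3253 0.014 ] F [ 0.12  0.06 -0.16] open 0.0002
0.0
up t 7.08 p [0.4119 0.325  0.1692] F [ 0.35 -0.2   0.46] open 0.0001
```

View pics/lift.png

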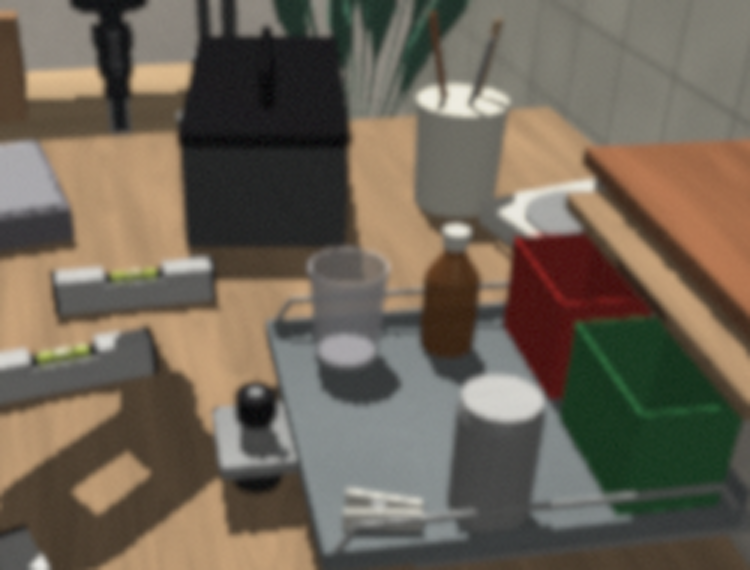

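The gripper closed on air. Level A still stands at full-frame (194,157) in the side view. I'm checking my projection and where the fingers are.

```bash
python3 - <<'E'
from h import *
f=grab("top"); s=grab("side")
for X in ([.4126,.3253,.04],[.33,.1738,.04],manip.current_ee_pos(),[.4884,-.0176,.083]): print(X,proj(f,[X]),proj(s,[X]))
hs=cv2.cvtColor(s["img"],cv2.COLOR_RGB2HSV)
n,l,st,ce=cv2.connectedComponentsWithStats(cv2.inRange(hs,(25,110,110),(45,255,255)))
for i in range(1,n):
  if st[i][4]>15: print(st[i],ce[i].round(1))
print(f["distortion"],s["distortion"],f["K"],s["K"],sep="\n"); 
im=f["img"].copy()
for X in ([.4126,.3253,.04],manip.current_ee_pos()): cv2.circle(im,tuple(int(v) for v in proj(f,[X])[0]),2,(255,0,0),-1)
f["img"]=im; 
sm=s["img"].copy()
for X in ([.4126,.3253,.04],manip.current_ee_pos()): cv2.circle(sm,tuple(int(v) for v in proj(s,[X])[0]),2,(255,0,0),-1)
cv2.imwrite("pics/dbg.png",np.vstack([cv2.resize(im[140:300,60:260],(600,300+0))[:,:,::-1],cv2.resize(sm[0:240,0:400],(600,300))[:,:,::-1]]))
E
```

```text
[0.4126, 0.3253, 0.04] [[149.00793072 223.01312724]] [[194.61204684 149.54533212]]
[0.33, 0.1738, 0.04] [[196.14184615 249.29155617]] [[171.0940439  175.76511659]]
[0.4120325  0.32499154 0.16903312] [[137.77195047 222.87627217]] [[190.96662536 112.99641475]]
[0.4884, -0.0176, 0.083] [[256.46502139 198.11784724]] [[235.18252529 193.88866576]]
[160 254  11  17  63] [164.4 262.3]
[-0.1114435  0.         0.         0.         0.       ]
[-0.01018703  0.          0.          0.          0.        ]
[[456.2227034    0.         265.00767071]
 [  0.         456.2227034  185.15955983]
 [  0.           0.           1.        ]]
[[349.51935316   0.         256.36766935]
 [  0.         349.51935316 195.04335911]
 [  0.           0.           1.        ]]
```

View pics/dbg.png

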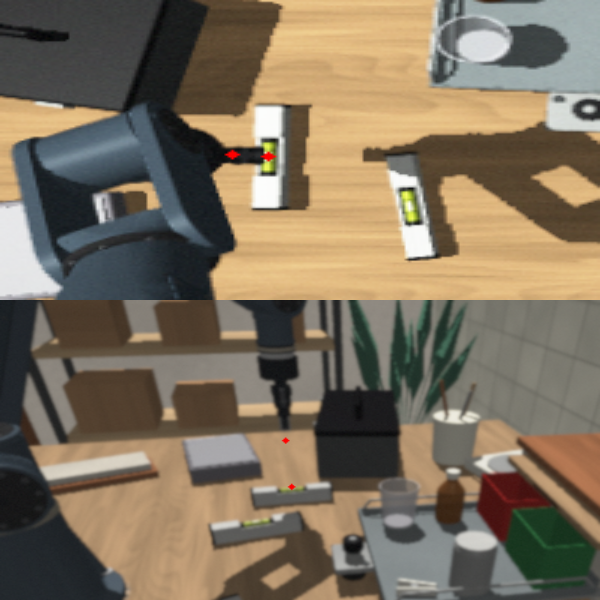

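The side view shows the fingertips about 9 px above the projected TCP, roughly 2–3 cm, which would explain closing above the level. One enlarged crop should settle it.

```bash
python3 - <<'E'
from h import *
f=grab("top"); s=grab("side"); p=manip.current_ee_pos(); print(p,manip.current_joints())
out=[]
for g,sz in((f,50),(s,50)):
    u,v=proj(g,[p])[0]; print(u,v); u,v=int(u),int(v)
    im=cv2.resize(g["img"][v-sz//2-10:v+sz//2-10,u-sz//2:u+sz//2],None,fx=8,fy=8,interpolation=cv2.INTER_NEAREST)[:,:,::-1].copy()
    for dz,c in((0,(0,0,255)),(.02,(0,255,0)),(.04,(255,0,0))):
        q=proj(g,[np.array(p)+[0,0,dz]])[0]; cv2.circle(im,(int((q[0]-u+sz//2+.5)*8),int((q[1]-v+sz//2+10+.5)*8)),4,c,-1)
    out.append(im)
cv2.imwrite("pics/tip.png",np.hstack(out))
E
```

```text
[0.41224882 0.32512368 0.16926809] [4.54742715e-01 4.39452399e-01 1.71649691e+00 3.73342764e-05
 9.87223087e-01 2.03604728e+00]
137.70583709880003 222.80078129003783
191.02600484693025 112.90428518717819
```

View pics/tip.png

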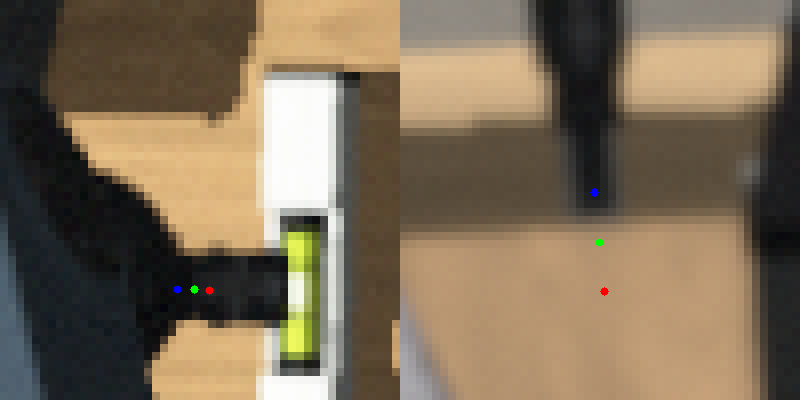

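```bash
cat >> h.py <<'E'
def tri(f,a,s,b):
    c1,d1=ray(f,a);c2,d2=ray(s,b);d1=d1[0];d2=d2[0]
    t=np.linalg.lstsq(np.c_[d1,-d2],c2-c1,rcond=None)[0]; p,q=c1+t[0]*d1,c2+t[1]*d2
    return ((p+q)/2).round(4),np.linalg.norm(p-q).round(4)
def down(p,z0,z1,Fmax,step=.002,v=.03,n=3):
    """lower in steps until the upward force rises by Fmax"""
    F0=np.mean([manip.current_force()[2] for _ in range(n)]); z=z0
    while z>z1:
        z=max(z-step,z1); manip.move_linear([p[0],p[1],z],v=v)
        F=np.mean([manip.current_force()[2] for _ in range(n)])-F0
        if F>Fmax: break
    return z,F
E
python3 - <<'E'
from h import *
f=grab("top"); s=grab("side")
print(tri(f,(142.8,222.8),s,(190.2,103.5)))
p=[.41,.255]
manip.move_linear([*p,.17],v=.2); manip.move_linear([*p,.01],v=.15); stat()
print(down(p,.01,-.05,3,step=.004)); stat()
f=grab("top"); s=grab("side"); q=manip.current_ee_pos()
out=[]
for g in(f,s):
    u,v=proj(g,[q])[0].astype(int)
    im=cv2.resize(g["img"][v-30:v+20,u-25:u+25],None,fx=8,fy=8,interpolation=cv2.INTER_NEAREST)[:,:,::-1].copy()
    for X,c in((q,(0,0,255)),([q[0],q[1],0],(0,255,0))):
        r=proj(g,[X])[0]; cv2.circle(im,(int((r[0]-u+25.5)*8),int((r[1]-v+30.5)*8)),4,c,-1)
    out.append(im)
cv2.imwrite("pics/tip2.png",np.hstack(out))
E
```

```text
(array([0.4116, 0.2991, 0.2095]), np.float64(0.0007))
t 9.15 p [0.4105 0.2554 0.0105] F [ 0.21 -0.06  0.55] open 0.0001
(-0.030000000000000002, np.float64(12.01059921760185))
t 11.98 p [ 0.4104  0.2552 -0.0289] F [-1.5   0.08 12.57] open 0.0001
```

View pics/tip2.png

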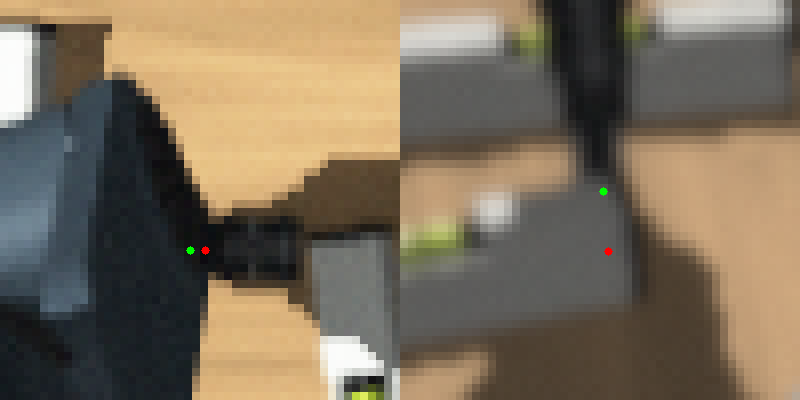

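The shut fingers touch the table at a reported z of about −0.029. Both views put the tips near y −0.026 of the reported TCP. So the reported TCP is off by about (0, −0.026, +0.03). Turning the tool 90° and 180° will tell whether this is fixed in the tool frame or the world frame.

```bash
python3 - <<'E'
from h import *
p=np.array([.41,.255])
manip.move_linear([*p,.17],v=.2)
P=[.412,.325,.17]
def tip(k):
    f=grab("top"); s=grab("side"); q=manip.current_ee_pos()
    m=(s["img"].max(2)<58).astype(np.uint8); m[:, :150]=0; m[:,222:]=0; m[130:]=0
    n,l,st,ce=cv2.connectedComponentsWithStats(m); i=1+np.argmax(st[1:,4]); vs,us=np.where(l==i)
    b=vs.max(); us=us[vs>=b-3]; uv=(us.mean(),b+.5)
    print(k,"proj",proj(s,[q]).round(1),"tip",np.round(uv,1),len(us),"at z=.2:",end=" ")
    c,d=ray(s,[uv]);d=d[0]; print("ray at z .20",(c+d*(.2-c[2])/d[2]).round(4)); 
    cv2.imwrite(f"pics/r{k}.png",np.hstack([f["img"][190:260,100:190],s["img"][60:130,150:240]])[:,:,::-1])
for k,a in((0,-.01),(90,-.01+np.pi/2),(180,-.01+np.pi)):
    j=kin.ik(P,Q(a)); print(np.round(j,3) if j is not None else None)
    manip.move_to(P,Q(a)); stat(); tip(k)
r=[cv2.resize(cv2.imread(f"pics/r{k}.png"),(720,280)[0:2],interpolation=cv2.INTER_NEAREST)[:, :] for k in(0,90,180)]
cv2.imwrite("pics/rot.png",cv2.resize(np.vstack(r),(514,600)))
E
```

```text
[ 0.455  0.437  1.718 -0.     0.987  2.036]
t 13.62 p [0.411  0.3255 0.1685] F [ 0.65 -0.31 -0.12] open 0.0001
0 proj [[190.6 113.2]] tip [183.1  38.5] 87 at z=.2: ray at z .20 [0.45   1.2821 0.2   ]
[ 0.455  0.437  1.718 -0.     0.987  0.465]
t 15.12 p [0.4121 0.3246 0.17  ] F [-0.14  0.23  0.46] open 0.0001
90 proj [[190.9 112.7]] tip [189.5 101.5] 16 at z=.2: ray at z .20 [0.4116 0.3423 0.2   ]
[ 0.455  0.437  1.718 -0.     0.987 -1.106]
t 16.62 p [0.412 0.325 0.17 ] F [-0.61  0.62  0.1 ] open 0.0
180 proj [[190.9 112.7]] tip [183.2  37.5] 94 at z=.2: ray at z .20 [0.4521 1.3075 0.2   ]
```

View pics/rot.png

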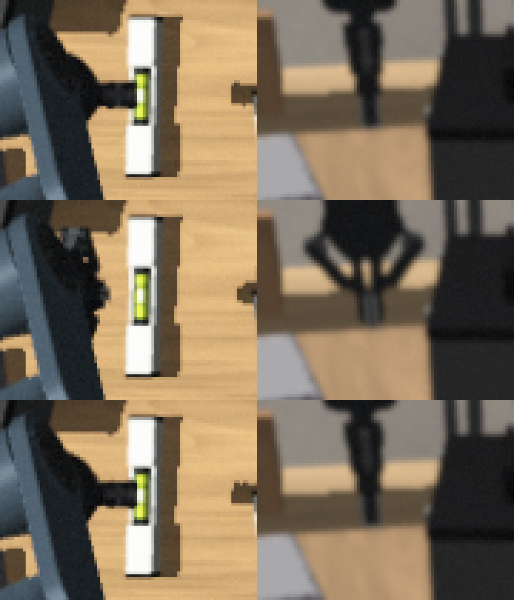

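Turning made no lateral difference; what stuck out sideways was the finger linkage. The only error is the height: the true tips are about 0.029 above the reported TCP. Regrasping with that correction.

```bash
cat >> h.py <<'E'
D=.029  # true tip z = reported + D
def lin(x,y,z,v=.15,a=None): manip.move_linear([x,y,z-D],v=v,orientation=None if a is None else Q(a))
E
python3 - <<'E'
from h import *
x,y=.4126,.3253; a=np.pi-.0105
manip.gripper_to(.06)
lin(x,y,.06,.2,a); lin(x,y,.013,.08); stat("down")
manip.gripper_to(0,grasp_force=35); stat("grip"); print(manip.current_grasp_force())
if manip.current_opening()>.02:
    lin(x,y,.10,.15); stat("up")
    lin(.44,-.02,.135,.25,a); stat(); f=grab("side"); save(f,"carry.png",(130,60,400,260),2.5)
E
```

```text
down t 18.89 p [ 0.4127  0.3254 -0.0159] F [-0.21 -0.43  0.41] open 0.0598
grip t 19.28 p [ 0.413   0.3255 -0.0154] F [-0.79  0.11  3.86] open 0.0273
36.71186685562134
up t 20.02 p [0.4118 0.325  0.0704] F [-0.65  0.11 -2.71] open 0.027
t 21.56 p [ 0.4393 -0.0191  0.1058] F [ 0.49 -0.11 -3.01] open 0.0275
```

View pics/carry.png

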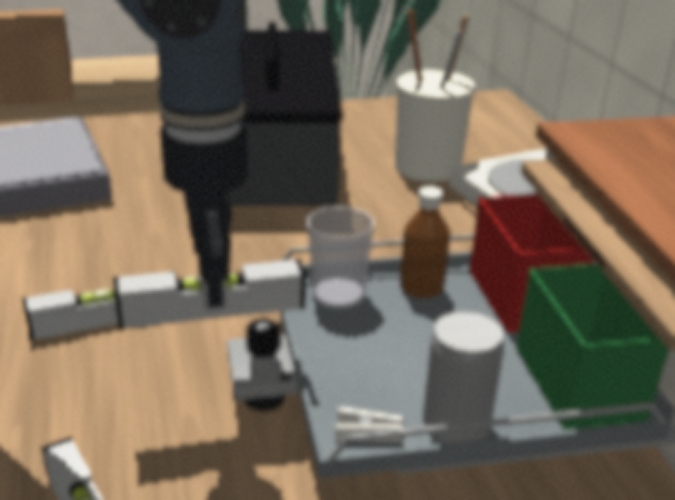

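Level held squarely and horizontal at about (210,290), clear of the tray. Setting it down now.

```bash
python3 - <<'E'
from h import *
a=np.pi-np.radians(2.6); x,y=.641,-.027
lin(x,y,.125,.2,a); lin(x,y,.072,.1); manip.sleep(.2); stat("over")
print(down((x,y),.072-D,.048-D,1.5,step=.0015,v=.03)); stat("touch")
manip.gripper_to(.05); stat("open"); lin(x,y,.16,.12)
lin(.49,-.02,.16,.2); stat("out")
def vial(f,n=6):
    pass
manip.sleep(1.0)
fs=[grab("top") for _ in range(4)]; f=fs[0]; f["img"]=np.mean([g["img"] for g in fs],0).round().astype(np.uint8)
s=grab("side"); np.savez("v0.npz",top=f["img"],side=s["img"])
u,v=proj(f,[[.641,-.027,.09]])[0].astype(int); us,vs=proj(s,[[.641,-.027,.09]])[0].astype(int); print(u,v,us,vs)
A=cv2.resize(f["img"][v-35:v+40,u-28:u+28],None,fx=7,fy=7,interpolation=cv2.INTER_NEAREST); B=cv2.resize(s["img"][vs-40:vs+35,us-28:us+28],None,fx=7,fy=7,interpolation=cv2.INTER_NEAREST)
cv2.imwrite("pics/placed.png",np.hstack([A,B])[:,:,::-1]); 
print(f["img"][v-14:v+15,u-6:u+7].astype(int).sum(2))
E
```

```text
over t 23.65 p [ 0.6417 -0.0271  0.0439] F [-0.3  -0.45 -2.75] open 0.0274
(0.03249999999999999, np.float64(7.81626484033816))
touch t 25.4 p [ 0.6412 -0.0271  0.0335] F [-2.66  0.16  5.07] open 0.0276
open t 25.75 p [ 0.641  -0.027   0.0323] F [ 0.26 -0.26  0.08] open 0.0497
out t 27.62 p [ 0.4916 -0.0204  0.1311] F [-0.44  0.24  0.25] open 0.0495
259 148 293 186
[[545 545 692 747 747 745 745 743 741 742 741 644 223]
 [546 545 689 747 747 746 745 744 741 742 741 642 221]
 [551 549 691 747 747 746 746 744 742 741 742 644 222]
 [551 563 696 747 747 747 744 744 741 744 743 642 217]
 [554 580 675 715 712 713 714 703 704 710 712 582 224]
 [553 561 554 418 243 302 297 229 252 348 469 420 219]
 [559 593 684 595 191 154 182 118  58 266 579 551 218]
 [557 590 711 668 332 337 350 301 173 351 612 545 221]
 [552 593 710 676 515 555 543 487 333 378 613 547 223]
 [556 596 711 675 520 597 644 572 340 399 607 539 220]
 [556 596 712 678 503 634 727 677 324 396 604 540 224]
 [562 610 705 650 480 672 738 657 300 392 603 538 227]
 [559 638 696 569 431 686 741 630 287 395 582 509 226]
 [561 635 686 560 
[... 162 characters left out ...]
99 401 563 583 434 325 496 585 432 226]
 [558 648 626 434 442 572 580 426 322 496 567 402 230]
 [559 670 658 430 454 554 539 377 286 520 556 326 231]
 [560 672 663 441 372 457 454 300 267 576 601 327 227]
 [566 673 658 458 516 586 567 398 330 589 602 323 222]
 [563 673 663 468 527 590 566 394 323 589 605 324 226]
 [564 675 664 471 511 576 546 369 316 588 604 321 231]
 [560 687 669 416 392 459 407 260 281 583 603 318 229]
 [558 699 670 252 112 150 120  56 185 569 595 295 232]
 [562 702 702 479 411 416 405 330 321 625 603 234 231]
 [558 702 742 723 708 709 705 679 643 717 655 231 232]
 [571 708 751 751 749 749 747 749 748 747 658 235 234]
 [600 718 752 751 749 751 747 748 748 747 660 229 222]]
```

View pics/placed.png

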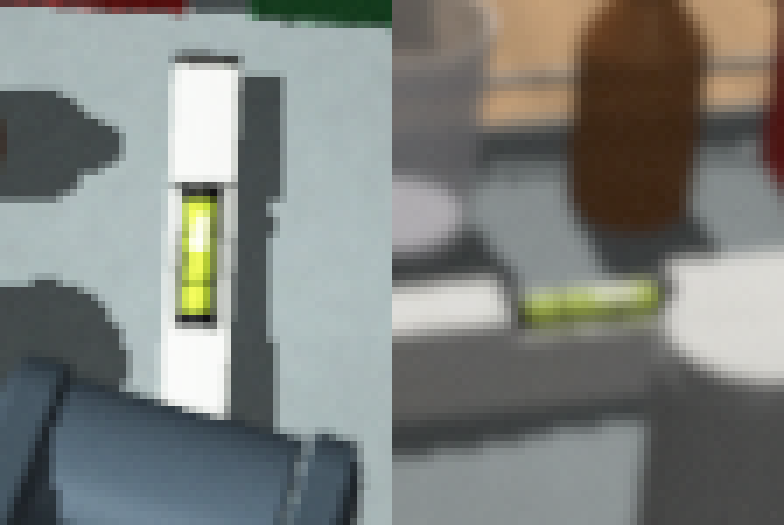

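The level stands on the tray, lengthwise (top-view vial centred near (259,149)). The bubble sits about 3.3 px (~10 mm) to the rear, so roughly 2.2 rad is needed. Gripping the knob and turning a first 1.5 rad.

```bash
cat >> h.py <<'E'
def prof(img,u=259,v=148):
    """blue (bubble) and total profile along vial, row idx from v-14"""
    c=img[v-14:v+15].astype(float); r=np.arange(29); k=np.round(u-.6-(r-14)/16).astype(int)
    w=np.array([c[i,k[i]-1:k[i]+1].mean(0) for i in r]); return w[:,2],w[:,1]
def read(n=4):
    img=np.mean([grab("top")["img"] for _ in range(n)],0); return img
def turn(d):
    q=np.array(manip.current_joints()); q[5]+=d; manip.set_joints(q)
E
python3 - <<'E'
from h import *
b,g=prof(np.load("v0.npz")["top"]); print("v0",b.round().astype(int),g.round().astype(int),sep="\n")
x,y=.4884,-.0176
manip.move_to([x,y,.14-D],Q(np.pi)); print(np.round(manip.current_joints(),3)); lin(x,y,.085,.12)
print(down((x,y),.085-D,.072-D,3,step=.003,v=.05)); stat("at knob")
manip.gripper_to(0,grasp_force=25); stat("grip"); print("M",np.round(manip.current_moment(),2))
turn(1.5); stat("turned"); print("M",np.round(manip.current_moment(),2))
manip.sleep(1.5); im=read(); np.save("v1.npy",im); b,g=prof(im); print("v1",b.round().astype(int),g.round().astype(int),sep="\n"); stat()
E
```

```text
v0
[248 248 248 248 236  99  52  56  78 123 178 204 218 157 140  82  82  85
  81  64  86  88  85  68  46 136 235 249 250]
[249 250 250 250 239 101  59 152 242 252 253 252 250 235 228 206 208 219
 220 185 240 242 237 189  43 139 238 250 250]
[-0.265  0.492  1.859 -0.     0.794 -1.835]
(0.043, np.float64(-0.6617814294756308))
at knob t 30.98 p [ 0.4884 -0.0176  0.043 ] F [ 0.4  -0.33 -0.34] open 0.0498
grip t 31.27 p [ 0.4884 -0.0173  0.0432] F [0.31 2.24 2.93] open 0.0331
M [ 0.37 -0.    0.02]
turned t 32.61 p [ 0.4881 -0.0175  0.0432] F [-1.16 -1.28  2.64] open 0.0327
M [-0.25  0.23  0.02]
v1
[248 248 248 248 235  60  53  56  73  71  67 109 206 159 162 167 152  91
  82  73  88  89  84  65  46 138 236 249 250]
[250 249 250 250 238  62  60 155 237 236 231 231 250 236 237 238 239 236
 221 204 242 242 237 186  45 142 239 251 251]
t 34.31 p [ 0.4882 -0.0175  0.0432] F [-3.28 -4.05  3.3 ] open 0.0331
```

```bash
python3 - <<'E'
from h import *
turn(.9); stat("turned"); print(np.round(manip.current_joints(),3))
manip.sleep(1.8); im=read(8); np.save("v2.npy",im); b,g=prof(im); print("v2",b.round().astype(int),g.round().astype(int),sep="\n"); stat()
print(im[140:162,253:266].sum(2).round().astype(int))
E
```

```text
turned t 35.17 p [ 0.4879 -0.0174  0.0432] F [-3.83 -3.52  3.86] open 0.033
[-0.265  0.617  1.903  0.     0.623  0.563]
v2
[248 248 248 248 235  55  49  57  94  95  94  89 110 136 161 168 169 155
  82  73  87  87  81  59  46 171 247 249 249]
[250 250 250 249 238  54  56 181 252 251 251 246 234 235 236 237 239 233
 199 204 241 241 232 146  45 176 249 251 251]
t 37.38 p [ 0.4879 -0.0174  0.0432] F [-5.07 -3.04  2.86] open 0.0332
[[560 592 687 602 208 147 172 120  76 266 581 550 220]
 [559 592 712 670 341 394 398 311 191 354 617 549 224]
 [556 592 714 680 524 592 587 486 336 383 617 549 224]
 [557 596 714 678 519 593 586 484 350 402 612 545 226]
 [560 598 704 656 509 590 586 476 342 399 613 544 224]
 [562 612 682 584 482 572 566 440 310 395 610 544 226]
 [565 641 695 572 432 564 566 406 269 427 606 517 226]
 [570 639 706 617 498 689 716 553 350 500 592 436 223]
 [565 638 728 675 506 740 755 612 345 496 596 437 224]
 [561 636 728 678 524 741 755 600 337 500 592 436 228]
 [561 636 720 660 533 742 754 590 329 496 589 430 232]
 [563 652 686 552 505 716 733 532 321 491 573 403 229]
 [564 674 661 431 403 520 511 348 295 518 557 326 230]
 [565 676 664 432 395 531 530 354 283 579 607 323 229]
 [569 677 665 465 522 591 567 402 329 593 607 326 230]
 [568 677 666 473 525 589 566 398 326 592 604 329 229]
 [567 677 654 440 491 563 536 364 315 593 608 326 232]
 [567 687 641 330 314 357 348 245 264 586 606 323 230]
 [564 702 674 254 120 151 118  60 188 572 593 298 230]
 [567 704 713 575 542 499 414 394 448 656 601 237 228]
 [564 706 752 751 750 739 711 706 716 738 659 240 226]
 [578 710 752 751 750 751 749 749 749 747 660 236 229]]
```

The bubble is centred: lines at rows 145.9 and 152.5 (mid 149.15), bubble centre 149.1. Now I release the knob, re-read, then press about 30 mm behind the vial's middle so the side camera can still see the bubble.

```bash
cat >> h.py <<'E'
def sprof():
    im=np.mean([grab("side")["img"] for _ in range(4)],0); f=grab("side"); x=np.arange(-32,33,1.5)/1000
    r=np.array([[.641+k*.999+j*.045,-.027-k*.045+j,.089] for j in(-.004,0,.004) for k in x]); uv=proj(f,r).astype(np.float32)
    w=cv2.remap(im.astype(np.float32),uv[:,0].reshape(3,-1),uv[:,1].reshape(3,-1),1); return im,x,w.mean(0)[:,2].round().astype(int)
E
python3 - <<'E'
from h import *
x,y=.4884,-.0176
manip.gripper_to(.05); stat("rel"); p=manip.current_ee_pos(); manip.move_linear([p[0],p[1],.16-D],v=.15); manip.sleep(.6)
im=read(6); b,g=prof(im); print("v3",b.round().astype(int)); print(im[140:162,256:260].sum(2).round().astype(int).T)
S,xx,w=sprof(); np.save("s0.npy",S); print((xx*1000).round(1),w,sep="\n")
manip.gripper_to(0)
a=-.045; X,Y=.641+.03,-.027-.0014
lin(.53,-.022,.17,.2,a); lin(X,Y,.15,.2); lin(X,Y,.100,.12); manip.sleep(.3); stat("above")
print(down((X,Y),.100-D,.085-D,4,step=.001,v=.03)); stat("touch")
E
```

```text
rel t 37.68 p [ 0.4892 -0.0173  0.0432] F [-0.73  0.4  -0.43] open 0.0502
v3 [247 247 248 247 234  56  49  56  93  92  93  88 108 135 161 166 167 154
  82  72  86  87  81  60  47 170 247 249 249]
[[595 666 676 675 654 582 570 611 673 675 656 546 428 432 464 470 436 328
  244 568 750 750]
 [202 342 517 518 506 476 428 497 505 518 528 504 402 392 521 525 491 316
  117 538 749 749]
 [145 390 590 589 588 569 558 688 739 740 741 713 514 527 588 586 561 354
  152 493 739 750]
 [172 398 584 582 583 565 561 714 754 754 753 732 509 526 567 564 534 344
  117 412 707 748]]
[-32.  -30.5 -29.  -27.5 -26.  -24.5 -23.  -21.5 -20.  -18.5 -17.  -15.5
 -14.  -12.5 -11.   -9.5  -8.   -6.5  -5.   -3.5  -2.   -0.5   1.    2.5
   4.    5.5   7.    8.5  10.   11.5  13.   14.5  16.   17.5  19.   20.5
  22.   23.5  25.   26.5  28.   29.5  31.   32.5]
[116 101  98 105 113 118 121 123 124 124 124 124 125 128 135 144 154 162
 166 168 168 167 163 156 146 134 124 116 111 108 105 103 100  97  93  86
  79  73  75  85 105 130 156 178]
above t 42.77 p [ 0.6716 -0.0285  0.0719] F [ 0.24 -0.6  -0.57] open -0.0001
(0.06, np.float64(7.204232392578911))
touch t 45.52 p [ 0.6712 -0.0284  0.0612] F [-1.21 -0.33  6.64] open -0.0001
```

Bubble unchanged after release (v3 = v2). Contact with the level at 7 N. Raising the push to about 15 N and checking the bubble in the side view.

```bash
python3 - <<'E'
from h import *
p=(.671,-.0284); z=.060
F=lambda: np.mean([manip.current_force()[2] for _ in range(5)])
while F()<13.5 and z>.052: z-=.0005; manip.move_linear([*p,z],v=.02); manip.sleep(.1)
manip.sleep(1.5); stat("press",z); print([round(F(),1) for _ in range(3)])
S,xx,w=sprof(); np.save("s1.npy",S); print((xx*1000).round(1),w,sep="\n")
o=cv2.resize(np.vstack([np.load("s0.npy")[160:215,265:335],S[160:215,265:335]]).astype(np.uint8),None,fx=5,fy=5)
cv2.imwrite("pics/press.png",o[:,:,::-1]); stat(np.round(manip.current_moment(),2))
E
```

```text
press 0.057999999999999996 t 48.42 p [ 0.6713 -0.0285  0.0612] F [-4.02  0.95 15.45] open -0.0003
[np.float64(15.5), np.float64(15.5), np.float64(15.5)]
[-32.  -30.5 -29.  -27.5 -26.  -24.5 -23.  -21.5 -20.  -18.5 -17.  -15.5
 -14.  -12.5 -11.   -9.5  -8.   -6.5  -5.   -3.5  -2.   -0.5   1.    2.5
   4.    5.5   7.    8.5  10.   11.5  13.   14.5  16.   17.5  19.   20.5
  22.   23.5  25.   26.5  28.   29.5  31.   32.5]
[122 106 103 110 119 125 128 129 130 130 130 130 131 135 142 151 162 170
 174 176 177 175 171 164 153 140 130 121 116 112 109 105 101  94  85  78
  71  67  64  60  58  57  58  59]
[ 0.09  0.81 -0.02] t 48.67 p [ 0.6713 -0.0285  0.0612] F [-4.25  0.27 15.51] open 0.0
```

The bubble has not moved under a steady 15.5 N (centre at −2.4 on my scale, as before pressing). Handing in.

```bash
python3 -c "
from h import *
print(ticket.close_job()); stat()"
```

```text
the job is handed in; nothing more can be done
None
the job is handed in; nothing more can be done
```

Job handed in at about 49 s: the level stands lengthwise mid-tray, the front foot was turned 2.4 rad clockwise, the bubble rests between its lines, and the arm is still pressing the level down with about 15.5 N; no verdict came back.

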